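# Post the tooth model through the dust box flap

## Task

Slide the stone tooth model along the bench and push it through the hanging flap of the dust box, until the whole model is inside behind the flap; then draw the fingers back out so that the flap swings shut. Only push the model, never pick it up or tip it over, and leave the ring, the jar and the bowl where they stand.

Things in the scene. Friction and masses are not known exactly. Their poses are not given: they have to be found in the camera images.
- hood: The dust box: white sheet metal, no floor, fixed on the bench, 300 mm wide (y), 230 mm deep. Origin: on the bench, middle of the doorway, in the plane of the front wall (x -3 to +3 mm, 78 mm high); +x points into the box, z up. Doorway 140 mm wide (y -70 to +70), 70 mm high, no sill: the bench runs level through it. A suction stub stands out 50 mm on the +y side.
- lintel (a point): Top edge of the lintel over the doorway, 78 mm above the bench; the lintel is 8 mm high. From here a clear cover slopes up to 155 mm at the clear back wall. Fingers held straight down are stopped by the lintel; fingers tilted about 40 degrees, tips forward, reach in under it while the gripper's body stays above or in front of it.
- flap (a joint): Angle (rad) of the aluminium flap hanging in the doorway: 134 mm wide, 52 mm high, 3 mm thick, 60 g, hinged along its upper edge 70 mm above the bench. 0 = hanging shut; grows as the lower edge swings into the box, up to 1.4; it cannot swing outward. Falls shut by its weight within a second; under 1 N at the model's height opens it, so the model itself can push it open.
- flap_edge (a point): Middle of the flap's lower edge, 52 mm from the hinge, 18 mm above the bench when shut. As it opens, this edge swings in and up and then rests on the model's top; it can only drop shut behind the model once the model's rear face is about 25 mm or more beyond the front wall's plane.
- model: The tooth model, one piece of yellowish dental stone, about 0.17 kg, loose on the bench before the flap. Base 60 mm long (x), 64 mm wide (y), 24 mm high; with the horseshoe of teeth (x -16 to +30) 37 mm high. Origin: centre of the underside, z up. Rear face (x = -30) flat; sides flat from x = -30 to +10, then cut off to a front 40 mm wide at x = +30, turned towards the box. Slides at 1 to 3 N.
- ring: Bystander: steel casting ring, an upright tube 52 mm in diameter and 55 mm high. Origin: centre of the underside.
- jar: Bystander: brown glass jar with a white cap, 56 mm in diameter, 85 mm high. Origin: centre of the underside.
- bowl: Bystander: green mixing bowl, 104 mm across the rim, 60 mm high. Origin: centre of the underside.
Not all that is in view belongs to the job. Several things look just like the model: the one meant starts farthest to the robot's left.

How it is judged:
By the outcome, as a careful person would: the job done as asked, in the order asked, and still so for the second after the job is handed in, with the robot touching nothing.
It also fails if it takes over 53 s, if anything falls off the work surface, if the arm or the gripper's body presses on something with over 40 N, if the wrist force passes 120 N, or if a joint passes its speed limit or range.

## Robot

A 6-joint arm with a two-finger parallel gripper is mounted at the origin on the work surface. World frame = base frame: x ahead of the robot, y to its left, z up, the work surface at z = 0. Lengths are in mm, angles in degrees, forces in N, time in s.
With the tool pointing down it reaches from about 350 to 850 mm from the base axis. Payload 8.1 kg.
Tool frame: the origin (TCP) lies midway between the tips of the shut fingers; the grasp point (between the pads) lies 19 mm behind it; z points along the fingers, y is the line along which they close (so a half turn about z gives the same grasp; the last joint's range is limited). The gripper opens to 85 mm and grips with 20 to 120 N. Pads are 22 mm wide; open, the fingers measure 114 mm over their backs; the gripper's body (76 mm by 85 mm) begins 54 mm behind the grasp point. The pads swing forward as they close: fully open they stand 13 mm farther back than shut.
Start: joints at [-70.096, 7.471, 85.268, -0, 87.261, -4.893], TCP at [251.668, -544.673, 231.292] pointing down, gripper open.
Joint ranges: [-169.43, 169.43], [-51.17, 129.36], [1.28, 143.12], [-76.62, 256.62], [0, 156.53], [-152.29, 152.29]. Speed limits (degrees/s): [136.94, 136.94, 159.86, 180, 180, 180].

## Interface

Orientations are given as [roll, pitch, yaw] about the fixed x, y, z axes, in that order (R = Rz(yaw) Ry(pitch) Rx(roll)).
In Python, from bench import sense, snapshot, camera_params, hand_in, masks_of, pinpoint gives the robot as it stands.
- The arm moves only by the tool step_arm, never from a script. Its argument "targets" is a list of rows, each an object with "angular": the turn, a rotation vector about the tool's x, y, z scaled (see below), a list of three; "dp": the shift along the tool's x, y, z scaled (see below), a list of three; "fingers": the closure, from 0 (fully open) to 1 (shut). A call has exactly 8 rows; each row is the pose to reach, as a shift and turn from the pose commanded when the call began, along the tool's axes at that moment, turning the shorter way round; what a row does not reach only later rows make up. The controller multiplies each number of a shift by 0.2 m and each number of a turn by 180 degrees. A row lasts 1/8 s, in which the tool goes at most 62.5 mm and 10.7 degrees, less where a joint would pass 70% of its speed; a pose out of reach is approached as far as the arm can. A call with a number of a shift or a turn outside -1 to 1 is refused whole. A call with a gripper value outside its range is refused whole. The fingers move at their own pace and stop on an object; "newtons" is the grip in N (left out, the last holds). Time passes only in rows, so rows that repeat a pose let the fingers close, or fill a call up. It gives the time, the measured TCP pose, the force, the opening and the grip force at its end, in the units of the state.
- sense(): the state, without advancing time (a new reading comes with each control period).
- snapshot(name): name is "scene" or "side" or "wrist"; returns the picture (400x640x3 uint8, blue, green, red); there is no depth.
- camera_params(name): a dict with "vfov" (degrees; the focal length in pixels is half the picture's height over the tangent of half this angle, whatever the lens; pixels are square), "cx", "cy" (the principal point, pixels), "D" ([k1, k2, p1, p2, k3] as OpenCV has them; the pictures are not rectified), "R" (3x3) and "t" (3): a world point X has camera coordinates R X + t. Camera axes: x right, y down, z forward; pixel columns grow to the right and rows downward; lengths in mm; the calibration is good to about 2 mm. A picture is of the moment at which its call begins: read the wrist's pose just before it. camera_params takes no time and is no camera call; for the wrist camera it gives the pose at the moment of the call.
- hand_in(): hands the job in; it is judged then, once.
Trained networks look in the newest picture that a camera, given by its name, has taken for a name from the list of things; names that differ only in an ending like _2 or _b are one class to them, and where a whole thing is asked for, a point or a joint stands for the part that bears it (a point fixed in the world has none). Each returns a list of dicts, best first, with "conf" (0 to 1); they miss things now and then, are a little off and sometimes report something else, mostly with a low value. They report only what shows in the picture. A call takes as long as a camera call. They do not tell look-alikes from the thing itself.
- masks_of(camera, label): "pixels" (400x640 bool, what is visible of it) and "at" ([column, row] in pixels, amid what is visible of it).
- pinpoint(camera, label): "at" ([column, row] in pixels: a listed point, or the origin of a listed thing).
The state is a dict: "time": time; "joint_pos": joint angles; "qd": joint speeds; "joint_efforts": joint torques, N m; "tool_pos": TCP position; "tcp_rot": TCP orientation; "ft_force": force on the tool from outside, world axes, zero at the start; "wrist_torque": the same for the moment, N m; "finger_gap": finger opening in mm; "grip_force": force on a finger pad.
Only numpy, scipy, OpenCV 4.12 (cv2) and the standard library are available. Lean on these libraries where they do the work, as an engineer would, in place of code of your own. Each camera call takes 0.05 s, during which the arm holds its last target. There are 200 camera calls.

## Working session

There is one attempt and no reset: what is moved stays moved. The work goes in short steps, Python scripts to look and compute and a tool call to move; the robot and the scene stay as the last step left them, time stands still between calls to the robot, and variables do not carry over. Pictures are saved under pics/ and viewed, at most 10 in all, crops included, and the job is handed in when it is done.

Besides the shell and the picture viewer there is one more tool, called after "Emit:" by a JSON object that holds its "name" and its "arguments". step_arm: Moves the arm, as the interface text tells. Its arguments: {"type":"object","properties":{"targets":{"type":"array","items":{"type":"object","properties":{"angular":{"type":"array","items":{"type":"number","minimum":-1,"maximum":1}},"dp":{"type":"array","items":{"type":"number","minimum":-1,"maximum":1}},"fingers":{"type":"number"}}}},"newtons":{"type":"number"}},"required":["targets"]}

```bash
mkdir -p pics
cat > h.py <<'E'
import numpy as np, cv2
from bench import *
from scipy.spatial.transform import Rotation as Ro
def K(c):
    f=200/np.tan(np.radians(c['vfov'])/2); return np.array([[f,0,c['cx']],[0,f,c['cy']],[0,0,1.]])
def ray(c,uv):
    n=cv2.undistortPoints(np.array(uv,float).reshape(-1,1,2),K(c),np.array(c['D'])).reshape(-1,2)
    R=np.array(c['R']);t=np.array(c['t']); d=np.c_[n,np.ones(len(n))]@R; return -R.T@t,d
def onz(c,uv,z):
    o,d=ray(c,uv); return o+d*((z-o[2])/d[:,2])[:,None]
def proj(c,X):
    R=np.array(c['R']); return cv2.projectPoints(np.array(X,float).reshape(-1,3),cv2.Rodrigues(R)[0],np.array(c['t'],float),K(c),np.array(c['D']))[0].reshape(-1,2)
E
python3 - <<'E'
from h import *
for n in ['scene','side']:
    im=snapshot(n); cv2.imwrite(f'pics/{n}0.png',im); c=camera_params(n)
    print(n,np.round(-np.array(c['R']).T@np.array(c['t'])))
    for l in ['model','hood','lintel','flap_edge','ring','jar','bowl']:
        z={'lintel':78,'flap_edge':18}.get(l,0)
        for r in pinpoint(n,l): print(l,round(r['conf'],2),np.round(r['at'],1),np.round(onz(c,r['at'],z)[0],1))
print(sense())
E
```

```text
scene [946. 656. 811.]
model 0.95 [371.9 203.8] [409.    4.8   0. ]
model 0.77 [351.4 243.4] [529.5  92.2   0. ]
model 0.6 [281.5 164. ] [ 540.5 -259.6    0. ]
hood 0.69 [309.1 259. ] [640.3  83.1   0. ]
lintel 0.68 [307.9 231.8] [634.7  69.8  78. ]
ring 0.79 [335.4 333.5] [687.3 276.6   0. ]
jar 0.6 [292.4 196. ] [ 575.4 -125.     0. ]
bowl 0.89 [346.4 173. ] [ 400.1 -133.3    0. ]
side [471. 720. 859.]
model 0.96 [319.3 256.7] [522.3 101.3   0. ]
model 0.85 [327.7 150.4] [ 531.1 -245.2    0. ]
model 0.85 [372.9 231.9] [407.7  21.1   0. ]
lintel 0.85 [266.2 225.9] [635.1  89.8  78. ]
flap_edge 0.65 [270.3 241.3] [631.6  83.6  18. ]
ring 0.85 [225.  321.3] [692.9 275.2   0. ]
jar 0.85 [308.6 180.9] [ 569.7 -127.     0. ]
bowl 0.9 [376.8 184.6] [ 400.3 -130.     0. ]
bowl 0.47 [225.8 322.3] [690.8 277.2   0. ]
{'time': 0.8, 'joint_pos': array([-7.00936748e+01,  7.47053774e+00,  8.52669524e+01,  1.06308268e-03,
        8.72636931e+01, -4.89418760e+00]), 'qd': array([ 0.0182357 ,  0.07703281, -0.00394396, -0.01747033, -0.01298841,
        0.00493021]), 'joint_efforts': array([ 4.96044468e-04, -5.69256234e+01, -5.00832081e+01, -2.01067683e-04,
        8.90693937e-04, -2.30272411e-05]), 'tool_pos': array([ 251.69084547, -544.65421741,  231.30691235]), 'tcp_rot': array([-1.79998912e+02, -1.15894986e-03,  2.48004621e+01]), 'ft_force': array([-0.10137175, -0.39320194,  0.11756717]), 'wrist_torque': array([0.00270913, 0.00831099, 0.05190204]), 'grip_force': 0.0, 'finger_gap': 85.3460659074349}
```

View pics/scene0.png

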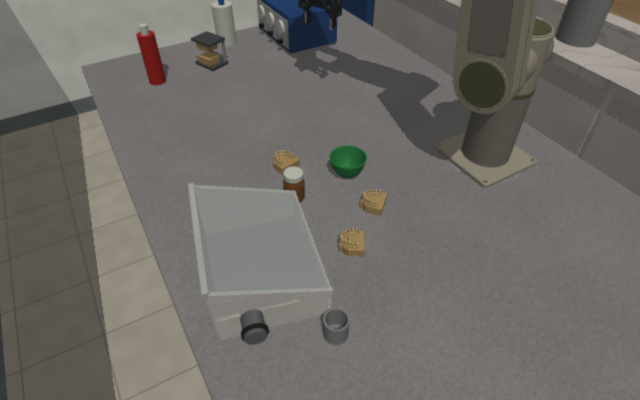

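Run:
```python
import cv2
im=cv2.imread('pics/side0.png'); cv2.imwrite('pics/sidec.png',cv2.resize(im[140:350,180:440],None,fx=2.85,fy=2.85,interpolation=cv2.INTER_CUBIC))
```

```text
(no output)
```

View pics/sidec.png

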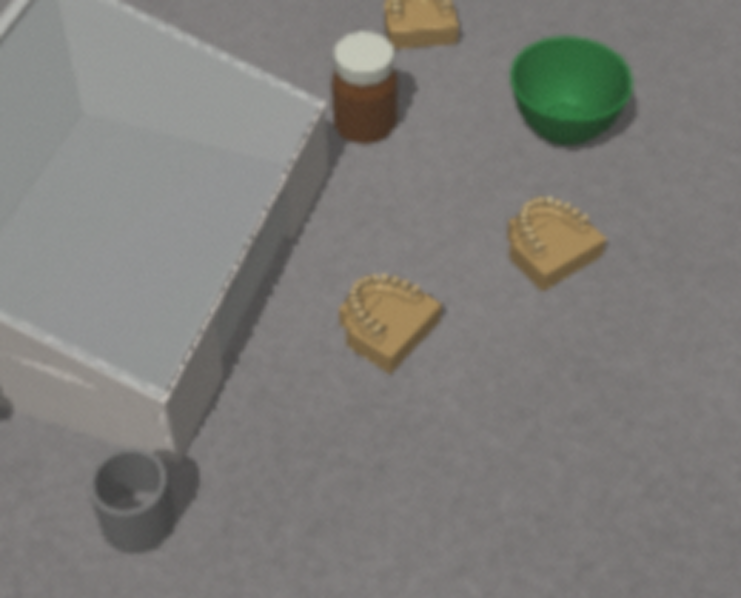

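Three look-alikes in scene: (352,242), (374,202), (286,161). The one at (352,242) has y≈+95, farthest to the robot's left (+y), right before the box; the crop confirms it at crop (390,320). Now I fit its pose and the hood's.

```bash
cat >> h.py <<'E'
from scipy.optimize import minimize, least_squares
FP=[(-30,-32),(10,-32),(30,-20),(30,20),(10,32),(-30,32)]
TP=[(-16,-24),(0,-26),(12,-24),(24,-16),(30,-6),(30,6),(24,16),(12,24),(0,26),(-16,24)]
def sil(c,p):
    a=np.radians(p[2]);R=np.array([[np.cos(a),-np.sin(a)],[np.sin(a),np.cos(a)]])
    m=np.zeros((1600,2560),np.uint8)
    for P,zs in ((FP,(0,24)),(TP,(24,36))):
        X=np.vstack([np.c_[np.array(P)@R.T+p[:2],np.full(len(P),z)] for z in zs])
        cv2.fillConvexPoly(m,cv2.convexHull(np.round(proj(c,X)*4+1.5).astype(np.int32)),1)
    return m
def fitmodel(obs,p0,best=None):
    def cost(p): 
        s=0
        for c,M in obs:
            S=sil(c,p); s+=1-(S&M).sum()/(S|M).sum()
        return s
    for _ in range(2):
        r=minimize(cost,p0,method='Nelder-Mead',options=dict(initial_simplex=[p0,np.add(p0,[8,0,0]),np.add(p0,[0,8,0]),np.add(p0,[0,0,12])],xatol=.1,fatol=1e-4)); p0=r.x
    return r.x,r.fun
def getmask(n,near,c=None):
    c=c or camera_params(n)
    ms=masks_of(n,'model'); q=proj(c,near)[0]
    ms=[m for m in ms if np.hypot(*(np.array(m['at'])-q))<40]
    m=min(ms,key=lambda m:np.hypot(*(np.array(m['at'])-q)))
    return cv2.resize(m['pixels'].astype(np.uint8),(2560,1600),interpolation=cv2.INTER_NEAREST)
E
python3 - <<'E'
from h import *
obs=[]
for n in ['scene','side']:
    c=camera_params(n); obs.append((c,getmask(n,[525,97,15])))
    print(n,'f',K(c)[0,0])
for o in ([obs[0]],[obs[1]],obs):
  for y0 in (0,25): print(fitmodel(o,np.array([525,97,y0.__float__()])))
# hood mask corners
for n in ['scene','side']:
    c=camera_params(n)
    im=cv2.imread(f'pics/{n}0.png')
    ms=masks_of(n,'hood')
    m=ms[0]['pixels'].astype(np.uint8); print(n,ms[0]['conf'],m.sum())
    h=cv2.convexHull(np.argwhere(m)[:,::-1].astype(np.int32)); print(cv2.approxPolyDP(h,4,True).reshape(-1,2).tolist())
    x,y,w,hh=(294-25,175-15,110,150) if n=='scene' else (215,160,110,150)
    cr=cv2.resize(im[y:y+hh,x:x+w],None,fx=3.9,fy=3.9,interpolation=cv2.INTER_CUBIC); cv2.imwrite(f'pics/{n}cr.png',cr)
a=cv2.imread('pics/scenecr.png');b=cv2.imread('pics/sidecr.png');cv2.imwrite('pics/both.png',cv2.resize(np.hstack([a,b]),(800,546)))
E
```

```text
scene f 445.2474406501704
side f 484.6505985093316
(array([533.81202192,  95.97788119, -27.86459307]), np.float64(0.0648662730114623))
(array([533.41880473,  96.83734205,  58.6922534 ]), np.float64(0.10899698665518731))
(array([532.01926568,  97.34835407, -30.19707481]), np.float64(0.08830401319406267))
(array([533.1085639 ,  98.00981263,  65.76030851]), np.float64(0.09489666807254327))
(array([532.88794406,  96.43050176, -29.44051409]), np.float64(0.16957373979123946))
(array([533.0553968 ,  97.22060657,  65.07381946]), np.float64(0.2052691005672871))
scene 0.77 16917
[[330, 308], [260, 343], [218, 339], [201, 291], [188, 184], [293, 191], [331, 290]]
side 0.84 19216
[[293, 175], [294, 201], [242, 301], [155, 288], [146, 282], [121, 219], [195, 128]]
```

View pics/both.png

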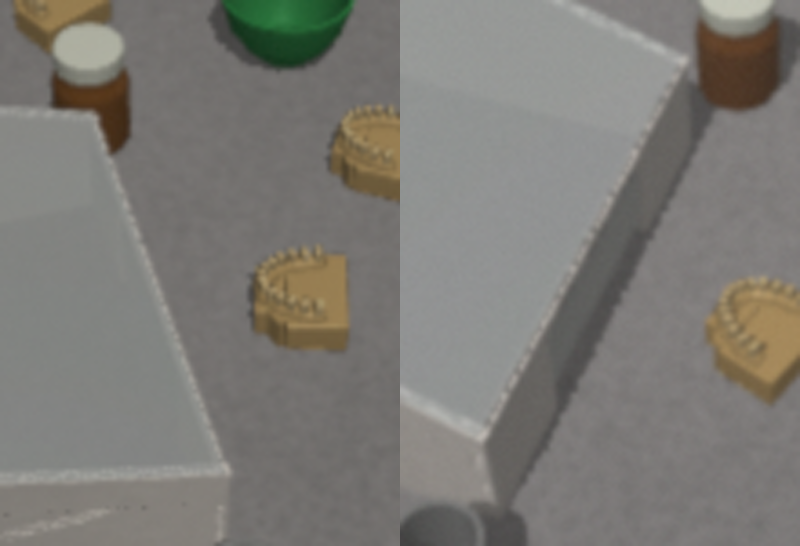

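Run:
```python
from h import *
px={'scene':[(296,191),(331.7,289.3),(330,308)],'side':[(293.4,177),(238.4,280.2),(242.5,299)]}
for n in px:
    c=camera_params(n); a=onz(c,px[n],78); b=onz(c,[px[n][2]],0)[0]
    d=a[1]-a[0]; print(n,a.round(1),b.round(1),'w',np.hypot(*d[:2]),'yaw',np.degrees(np.arctan2(-d[0],d[1])),'mid',(a[0]+a[1])/2)
cs={n:camera_params(n) for n in px}
def C(p):
    a=np.radians(p[2]);u=np.array([np.cos(a),np.sin(a)]);v=np.array([-u[1],u[0]])
    o=p[:2]; return [[*(o-3*u-150*v),78],[*(o-3*u+150*v),78],[*(o-3*u+150*v),0]]
r=least_squares(lambda p:np.concatenate([(proj(cs[n],C(p))-np.array(px[n])).ravel() for n in px]),[635,80,-5])
print('hood',r.x.round(1),np.abs(r.fun).max(), r.fun.round(1))
obs=[(cs[n],getmask(n,[525,97,15])) for n in px]
for y0 in range(-60,120,15): 
    p,f=fitmodel(obs,np.array([532.,97,y0])); print(y0,p.round(1),round(f,4))
```

```text
scene [[595.2 -61.3  78. ]
 [668.  227.   78. ]
 [692.9 261.9  78. ]] [666. 220.   0.] w 297.31231412013454 yaw -14.177580118567967 mid [631.6112143   82.82250235  78.        ]
side [[596.7 -59.3  78. ]
 [666.1 227.4  78. ]
 [650.3 267.1  78. ]] [668.2 221.9   0. ] w 295.0292103021103 yaw -13.609096965025678 mid [631.4273546   84.06884873  78.        ]
hood [634.2  79.2 -14. ] 2.2337007951339274 [-0.8 -1.1 -0.1 -0.6  0.8  2.2  1.  -1.9 -0.5 -0.9  0.   1.6]
-60 [532.7  96.  -30.1] 0.1691
-45 [532.8  96.7 -30.2] 0.1678
-30 [532.7  96.  -30.2] 0.1688
-15 [532.4  96.4 -31.3] 0.1694
0 [532.9  96.2 -31.1] 0.1681
15 [533.1  97.9  65.9] 0.208
30 [533.2  97.8  62.7] 0.2077
45 [533.1  97.3  64.9] 0.2086
60 [533.2  97.4  63.6] 0.2058
75 [533.   97.7  65.8] 0.2073
90 [532.8  97.9  62.5] 0.2092
105 [531.8  96.6 150.9] 0.2903
```

```bash
cat >> h.py <<'E'
H=np.array([634.2,80.,0]);HY=-14
def w(lx,ly,z,yaw=HY):
    a=np.radians(yaw); return np.array([H[0]+lx*np.cos(a)-ly*np.sin(a),H[1]+lx*np.sin(a)+ly*np.cos(a),z])
def tilt(t,flip=False,yaw=HY):   # tool z forward-down, tips forward by t deg
    a=np.radians(yaw);u=np.array([np.cos(a),np.sin(a),0]);t=np.radians(t)
    z=u*np.sin(t)+np.array([0,0,-np.cos(t)]); x=u*np.cos(t)+np.array([0,0,np.sin(t)])
    if flip:x=-x
    return Ro.from_matrix(np.c_[x,np.cross(z,x),z])
def cmd(p0,R0,p1,R1):
    return (R0.inv().apply(np.array(p1)-p0)/200).round(3),((R0.inv()*R1).as_rotvec()/np.pi).round(4)
def cur():
    s=sense(); return s['tool_pos'],Ro.from_euler('xyz',s['tcp_rot'],degrees=True)
def rep():
    s=sense();p=s['tool_pos'];a=np.radians(HY);d=p-H
    print('t',s['time'],'p',p.round(1),'rpy',s['tcp_rot'].round(1),'local',round(d[0]*np.cos(a)+d[1]*np.sin(a),1),round(-d[0]*np.sin(a)+d[1]*np.cos(a),1),'j',s['joint_pos'].round(1),'F',s['ft_force'].round(1),'gap',round(s['finger_gap'],1))
E
python3 - <<'E'
from h import *
p,R=cur(); c=camera_params('wrist'); o=-np.array(c['R']).T@np.array(c['t'])
print('cam in tool',R.inv().apply(o-p).round(1), 'axis',R.inv().apply(np.array(c['R'])[2]).round(2))
T=w(-165,-8,150);print(T,w(-165,-8,9))
R1=tilt(45,True)
for f in (0,1): print((R.inv()*tilt(45,f)).as_rotvec(degrees=True), tilt(45,f).as_euler('xyz',degrees=True))
mid=[[420,-420,250],[520,-230,250],[500,-40,250],[474,112,200]]
p0,R0=p,R
for m in mid:
    print(cmd(p0,R0,m,tilt(0,True))); p0=m
E
```

```text
cam in tool [ 7.100e+01  1.000e-01 -1.424e+02] axis [-0.28 -0.    0.96]
[472.16583    112.15474696 150.        ] [472.16583    112.15474696   9.        ]
[-15.22722168  43.23186646  36.75324421] [180. -45. -14.]
[ -54.71100492  -19.27042871 -132.08360204] [180.  45. 166.]
(array([ 1.025, -0.213, -0.094]), array([-0.    , -0.    , -0.7844]))
(array([ 0.852, -0.653,  0.   ]), array([-0.    , -0.    , -0.7844]))
(array([ 0.308, -0.904,  0.   ]), array([-0.    , -0.    , -0.7844]))
(array([ 0.201, -0.744,  0.25 ]), array([-0.    , -0.    , -0.7844]))
```

Emit:
{"name": "step_arm", "arguments": {"targets": [{"dp": [0.5,-0.1,0],"angular": [0,0,0],"fingers": 0.6},{"dp": [1,-0.21,-0.05],"angular": [0,0,0],"fingers": 0.6},{"dp": [1,-0.21,-0.05],"angular": [0,0,0],"fingers": 0.6},{"dp": [1,-0.21,-0.05],"angular": [0,0,0],"fingers": 0.6},{"dp": [1,-0.21,-0.05],"angular": [0,0,0],"fingers": 0.6},{"dp": [1,-0.4,-0.05],"angular": [0,0,0],"fingers": 0.6},{"dp": [1,-0.7,-0.05],"angular": [0,0,0],"fingers": 0.6},{"dp": [1,-0.9,-0.05],"angular": [0,0,0],"fingers": 0.6}]}}

```text
time: 2.1
tool_pos: [355.5, -297.0, 240.8]
tcp_rot: [-180.0, 0.0, 24.7]
ft_force: [-0.0, 0.5, 1.2]
finger_gap: 34.1
grip_force: 0.0
```

Run:
```python
from h import *
import json
rep(); s=sense()
open('kin.jsonl','a').write(json.dumps([[-70.096,7.471,85.268,0,87.261,-4.893],[251.668,-544.673,231.292]])+'\n'+json.dumps([s['joint_pos'].tolist(),s['tool_pos'].tolist()])+'\n')
p,R=cur()
print(cmd(p,R,[520,-190,250],tilt(0))); print(cmd([520,-190,250],R,[500,-20,250],tilt(20)))
```

```text
t 2.1 p [ 355.5 -297.   240.8] rpy [-180.     0.    24.7] local -179.2 -433.3 j [-46.2 -14.4 105.3  -0.   89.2  19.1] F [-0.   0.5  1.2] gap 34.1
(array([ 0.971, -0.143, -0.047]), array([-1.000e-04,  3.000e-04,  2.148e-01]))
(array([ 0.264, -0.814,  0.   ]), array([-0.0376,  0.1072,  0.2126]))
```

Emit:
{"name": "step_arm", "arguments": {"targets": [{"dp": [0.3,-0.05,-0.02],"angular": [0,0,0.05],"fingers": 0.6},{"dp": [0.6,-0.1,-0.05],"angular": [0,0,0.1],"fingers": 0.6},{"dp": [0.9,-0.14,-0.05],"angular": [0,0,0.15],"fingers": 0.6},{"dp": [0.97,-0.3,-0.05],"angular": [0,0,0.215],"fingers": 0.6},{"dp": [0.97,-0.55,-0.05],"angular": [0,0,0.215],"fingers": 0.6},{"dp": [0.97,-0.8,-0.05],"angular": [0,0,0.215],"fingers": 0.6},{"dp": [0.97,-1,-0.05],"angular": [0,0,0.215],"fingers": 0.6},{"dp": [0.97,-1,-0.05],"angular": [0,0,0.215],"fingers": 0.6}]}}

```text
time: 3.1
tool_pos: [449.0, -34.3, 251.4]
tcp_rot: [180.0, -0.0, -13.9]
ft_force: [0.3, 0.1, 0.3]
finger_gap: 34.1
grip_force: 0.0
```

Run:
```python
from h import *
import json
rep(); s=sense()
open('kin.jsonl','a').write(json.dumps([s['joint_pos'].tolist(),s['tool_pos'].tolist()])+'\n')
p,R=cur()
print(cmd(p,R,[500,100,250],tilt(25)))
```

```text
t 3.1 p [449.  -34.3 251.4] rpy [180.   -0.  -13.9] local -152.0 -155.7 j [-10.9 -16.8 106.2  -0.   90.6  93. ] F [0.3 0.1 0.3] gap 34.1
(array([ 0.087, -0.713,  0.007]), array([-1.000e-04,  1.388e-01,  7.000e-04]))
```

Emit:
{"name": "step_arm", "arguments": {"targets": [{"dp": [0.03,-0.2,0],"angular": [0,0.03,0],"fingers": 0.6},{"dp": [0.05,-0.4,0],"angular": [0,0.06,0],"fingers": 0.6},{"dp": [0.08,-0.6,0],"angular": [0,0.1,0],"fingers": 0.6},{"dp": [0.09,-0.71,0],"angular": [0,0.139,0],"fingers": 0.6},{"dp": [0.09,-0.71,0],"angular": [0,0.139,0],"fingers": 0.6},{"dp": [0.09,-0.71,0],"angular": [0,0.139,0],"fingers": 0.6},{"dp": [0.09,-0.71,0],"angular": [0,0.139,0],"fingers": 0.6},{"dp": [0.09,-0.71,0],"angular": [0,0.139,0],"fingers": 0.6}]}}

```text
time: 4.1
tool_pos: [502.1, 97.9, 251.6]
tcp_rot: [180.0, -25.0, -14.0]
ft_force: [0.2, -0.1, 0.3]
finger_gap: 33.9
grip_force: 0.0
```

```bash
cat >> h.py <<'E'
import json
JL=np.array([[-169.43,169.43],[-51.17,129.36],[1.28,143.12],[-76.62,256.62],[0,156.53],[-152.29,152.29]])
def fk(q,k):
    a1,d1,L2,a3,L3,L6=k; r=np.radians(q)
    Rz=lambda a:Ro.from_euler('z',a); Ry=lambda a:Ro.from_euler('y',a)
    A=Rz(r[0]);p=A.apply([a1,0,d1]);A=A*Ry(r[1]);p=p+A.apply([0,0,L2]);A=A*Ry(r[2]);p=p+A.apply([a3,0,L3])
    A=A*Rz(SG[0]*r[3])*Ry(r[4]);p=p+A.apply([0,0,L6]);A=A*Rz(SG[1]*r[5]+np.radians(SG[2]))
    return p,A
SG=[1,1,90]
E
python3 - <<'E'
from h import *
import h
rep(); s=sense()
open('kin.jsonl','a').write(json.dumps([s['joint_pos'].tolist(),s['tool_pos'].tolist()])+'\n')
p,R=cur()
D=[json.loads(l) for l in open('kin.jsonl')]
for s4 in(1,-1):
    h.SG[0]=s4
    r=least_squares(lambda k:np.concatenate([fk(q,k)[0]-x for q,x in D]+[1e-4*k]),[0,300,400,0,400,250])
    print(s4,r.x.round(1),np.abs(r.fun).max())
    for s6 in(1,-1):
      for o in (-90,0,90,180):
        h.SG[1:]=[s6,o]; e=(fk(s['joint_pos'],r.x)[1].inv()*R).magnitude()
        if e<.05: print(s6,o,e)
im=snapshot('wrist'); cv2.imwrite('pics/w1.png',im)
E
```

```text
t 4.1 p [502.1  97.9 251.6] rpy [180. -25. -14.] local -132.5 -14.6 j [ 13.2 -29.1 118.8 -12.   68.3 119.5] F [ 0.2 -0.1  0.3] gap 33.9
1 [  88.2 -643.4  209.4 -918.4  430.9  229.8] 50.89204394347266
1 90 1.937791725156742e-16
-1 [  153.9 -1360.4    90.3 -1649.1   339.6   129.1] 61.126828654838675
```

View pics/w1.png

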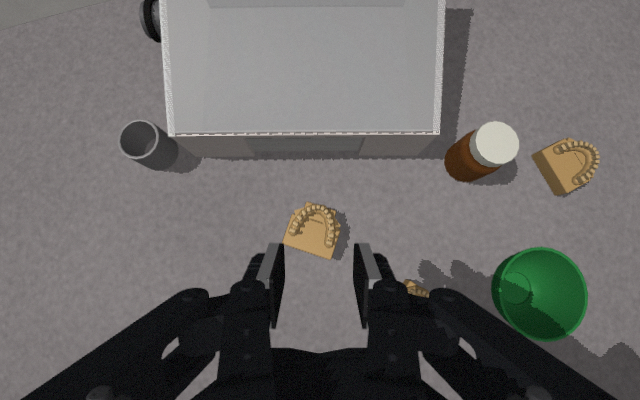

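```bash
cat >> h.py <<'E'
def fk(q,k):
    a1,d1,L2,a3,L3,L6,b,b6=k; r=np.radians(q)
    Rz=lambda a:Ro.from_euler('z',a); Ry=lambda a:Ro.from_euler('y',a)
    A=Rz(r[0]);p=A.apply([a1,b,d1]);A=A*Ry(r[1]);p=p+A.apply([0,0,L2]);A=A*Ry(r[2]);p=p+A.apply([a3,0,L3])
    A=A*Rz(SG[0]*r[3])*Ry(r[4]);p=p+A.apply([b6,0,L6]);A=A*Rz(SG[1]*r[5]+np.radians(SG[2]))
    return p,A
SG[:]=[1,1,90]
def fitk():
    D=[json.loads(l) for l in open('kin.jsonl')]
    r=least_squares(lambda k:np.concatenate([fk(q,k)[0]-x for q,x in D]+[1e-3*(k-[0,300,400,0,400,250,50,0])]),[0,300,400,0,400,250,50,0.])
    return r.x,np.abs(r.fun).max()
def ik(k,p,R,q0):
    r=least_squares(lambda q:np.r_[(fk(q,k)[0]-p)/5,(fk(q,k)[1].inv()*R).as_rotvec(degrees=True)],q0); return r.x.round(1),np.abs(r.fun).max().round(2)
E
python3 - <<'E'
from h import *
k,e=fitk(); print(k.round(1),e); q0=sense()['joint_pos']
for t in (40,45):
  for lx in (-165,-100,-40,25,35):
    for z in (150,9):
      print(t,lx,z,*ik(k,w(lx,-8,z),tilt(t),q0))
c=camera_params('wrist')
px={'w':[(169.5,134),(438.5,132)]}
a=onz(c,px['w'],78); print(a.round(1)); d=a[1]-a[0]; print('yaw',np.degrees(np.arctan2(d[0],-d[1])),np.hypot(*d[:2]),'mid',(a[0]+a[1])/2)
for l in ('lintel','flap_edge','model'):
    for r in pinpoint('wrist',l): print(l,r['conf'],np.round(r['at'],1),onz(c,r['at'],{'lintel':78,'flap_edge':18,'model':0}[l])[0].round(1))
M=getmask('wrist',[533,97,15],c)
for y0 in (-30.,0,45): print(fitmodel([(c,M)],np.array([533,97,y0])))
E
```

```text
[1.000e-01 3.178e+02 3.691e+02 6.130e+01 5.533e+02 3.648e+02 5.120e+01
 0.000e+00] 0.15329129811514258
40 -165 150 [ 24.7 -39.9 141.5 -31.8  49.8 143.3] 0.0
40 -165 9 [ 24.7 -17.9 144.7 -52.1  30.6 169.4] 0.0
40 -100 150 [ 17.9 -28.2 134.4 -30.2  42.4 138.8] 0.0
40 -100 9 [ 17.9  -8.2 137.1 -53.1  25.1 165.9] 0.0
40 -40 150 [ 13.2 -18.1 127.2 -28.7  37.7 135. ] 0.0
40 -40 9 [ 1.320e+01 -1.000e-01  1.295e+02 -5.200e+01  2.190e+01  1.615e+02] 0.0
40 25 150 [  9.4  -8.1 118.9 -26.7  34.6 130.9] 0.0
40 25 9 [  9.4   7.9 120.9 -48.4  19.9 155. ] 0.0
40 35 150 [  8.9  -6.7 117.6 -26.4  34.2 130.2] 0.0
40 35 9 [  8.9   9.1 119.6 -47.7  19.8 153.9] 0.0
45 -165 150 [ 27.7 -42.3 145.1 -39.5  47.8 151.2] 0.0
45 -165 9 [ 27.7 -16.5 146.8 -67.2  30.7 186.2] 0.0
45 -100 150 [ 20.1 -30.1 138.1 -38.9  39.2 147.6] 0.0
45 -100 9 [ 20.1  -7.3 139.5 -71.7  24.7 185.6] 0.0
45 -40 150 [ 14.9 -19.8 131.  -38.1  33.6 144.5] 0.0
45 -40 9 [ 14.9   0.5 132.1 -73.6  20.9 183.8] 0.0
45 25 150 [ 10.7  -9.6 122.8 -36.6  29.7 140.8] 0.0
45 25 9 [ 10.7   8.3 123.8 -72.2  18.1 179.3] 0.0
45 35 150 [ 10.1  -8.2 121.5 -36.2  29.2 140.2] 0.0
45 35 9 [ 10.1   9.4 122.4 -71.7  17.7 178.4] 0.0
[[670.3 227.5  78. ]
 [599.1 -64.4  78. ]]
yaw -13.700181059923402 300.4417358410935 mid [634.67827328  81.57720637  78.        ]
lintel 0.87 [302.7 133.6] [633.7  82.9  78. ]
flap_edge 0.88 [307.6 149.7] [633.8  79.5  18. ]
flap_edge 0.29 [510.4 287.1] [ 403.3 -121.3   18. ]
model 0.82 [312.7 229. ] [533.9  97.8   0. ]
model 0.6 [561.9 169. ] [ 529.6 -254.4    0. ]
model 0.6 [406.9 309.7] [405.9   6.9   0. ]
(array([533.09405336,  96.62954542, -33.14891937]), np.float64(0.05904923774206838))
(array([533.13351224,  96.57736739, -33.26218075]), np.float64(0.0592930151128962))
(array([532.48496835,  97.71077699,  64.01061529]), np.float64(0.1271748033059492))
```

```bash
cat >> h.py <<'E'
H=np.array([635.5,80.8,0]);HY=-13.9
def w(lx,ly,z,yaw=None):
    a=np.radians(HY); return np.array([H[0]+lx*np.cos(a)-ly*np.sin(a),H[1]+lx*np.sin(a)+ly*np.cos(a),z])
E
python3 - <<'E'
from h import *
k,e=fitk(); q=sense()['joint_pos'].copy(); q[5]-=170
for t,lx,z in [(25,-165,250),(25,-165,150),(25,-165,60),(25,-165,10),(25,-120,10),(30,-90,10),(35,-60,10),(40,-30,10),(45,0,10),(45,35,10),(45,-60,10),(45,-60,120),(40,-60,120)]:
    a,e=ik(k,w(lx,-8,z),tilt(t,True),q); q=a; print(t,lx,z,a,e,'OK' if ((a>JL[:,0])&(a<JL[:,1])).all() else 'BAD')
p,R=cur()
R1=R*Ro.from_rotvec([0,0,-81],degrees=True)
print(cmd(p,R,w(-165,-8,200),R1)); print(cmd(w(-165,-8,200),R1,w(-165,-8,130),R1)); print((R*Ro.from_rotvec([0,0,-162],degrees=True)).inv()*tilt(25,True)).as_rotvec(degrees=True) if 0 else None
E
```

```text
25 -165 250 [ 16.6 -33.1 121.6 -13.2  70.2 -57.3] 0.0 OK
25 -165 150 [ 16.6 -29.3 129.5 -14.6  58.7 -54.1] 0.0 OK
25 -165 60 [ 16.6 -21.1 134.  -17.2  46.6 -49.8] 0.0 OK
25 -165 10 [ 16.6 -14.4 135.  -19.9  39.2 -46.1] 0.0 OK
25 -120 10 [ 13.3  -7.6 129.3 -18.6  37.2 -49.9] 0.0 OK
30 -90 10 [ 13.1  -5.3 129.2 -25.8  31.5 -43.6] 0.0 OK
35 -60 10 [ 12.9  -2.4 128.8 -36.1  26.1 -34.1] 0.0 OK
40 -30 10 [ 12.6   1.2 128.  -51.4  21.6 -19.6] 0.0 OK
45 0 10 [ 12.2   5.4 126.8 -72.7  19.1   1. ] 0.0 OK
45 35 10 [ 10.2   9.5 122.2 -71.2  17.8  -2.1] 0.0 OK
45 -60 10 [ 16.5  -2.  134.4 -72.9  22.1   4.3] 0.0 OK
45 -60 120 [ 16.5 -19.3 134.2 -43.   31.8 -29. ] 0.0 OK
40 -60 120 [ 14.7 -18.  130.6 -32.2  35.4 -40.1] 0.0 OK
(array([-0.247, -0.033,  0.167]), array([ 0.  , -0.  , -0.45]))
(array([-0.023, -0.146,  0.317]), array([0., 0., 0.]))
```

Emit:
{"name": "step_arm", "arguments": {"targets": [{"dp": [0,0,0],"angular": [0,0,-0.055],"fingers": 0.6},{"dp": [-0.05,0,0.03],"angular": [0,0,-0.11],"fingers": 0.6},{"dp": [-0.1,-0.01,0.06],"angular": [0,0,-0.17],"fingers": 0.6},{"dp": [-0.15,-0.02,0.1],"angular": [0,0,-0.22],"fingers": 0.6},{"dp": [-0.2,-0.03,0.13],"angular": [0,0,-0.28],"fingers": 0.6},{"dp": [-0.25,-0.03,0.17],"angular": [0,0,-0.34],"fingers": 0.6},{"dp": [-0.25,-0.03,0.17],"angular": [0,0,-0.4],"fingers": 0.6},{"dp": [-0.25,-0.03,0.17],"angular": [0,0,-0.45],"fingers": 0.6}]}}

```text
time: 5.35
tool_pos: [472.8, 112.4, 199.1]
tcp_rot: [155.2, -3.6, 68.2]
ft_force: [0.1, 0.4, -0.6]
finger_gap: 34.1
grip_force: 0.0
```

Run:
```python
from h import *
rep();p,R=cur();print(cmd(p,R,w(-165,-8,150),R*Ro.from_rotvec([0,0,-81],degrees=True)),cmd(p,R,w(-165,-8,150),tilt(25,True)))
```

```text
t 5.35 p [472.8 112.4 199.1] rpy [155.2  -3.6  68.2] local -165.5 -8.4 j [ 16.6 -31.9 126.1 -13.7  64.6  42.7] F [ 0.1  0.4 -0.6] gap 34.1
(array([-0.013, -0.1  ,  0.224]), array([ 0.  ,  0.  , -0.45])) (array([-0.013, -0.1  ,  0.224]), array([ 2.000e-04, -2.000e-04, -5.476e-01]))
```

Remaining 99°: one call of −0.45, then a short rest combined with the descent.

Emit:
{"name": "step_arm", "arguments": {"targets": [{"dp": [0,-0.02,0.04],"angular": [0,0,-0.055],"fingers": 0.6},{"dp": [0,-0.04,0.08],"angular": [0,0,-0.11],"fingers": 0.6},{"dp": [-0.01,-0.06,0.12],"angular": [0,0,-0.17],"fingers": 0.6},{"dp": [-0.01,-0.08,0.16],"angular": [0,0,-0.22],"fingers": 0.6},{"dp": [-0.01,-0.1,0.224],"angular": [0,0,-0.28],"fingers": 0.6},{"dp": [-0.013,-0.1,0.224],"angular": [0,0,-0.34],"fingers": 0.6},{"dp": [-0.013,-0.1,0.224],"angular": [0,0,-0.4],"fingers": 0.6},{"dp": [-0.013,-0.1,0.224],"angular": [0,0,-0.45],"fingers": 0.6}]}}

```text
time: 6.35
tool_pos: [473.7, 112.8, 150.2]
tcp_rot: [171.9, 23.8, 146.7]
ft_force: [0.4, 1.2, -0.8]
finger_gap: 33.9
grip_force: 0.0
```

Run:
```python
from h import *
rep();p,R=cur();print(cmd(p,R,w(-165,-8,50),tilt(25,True)),cmd(p,R,w(-165,-8,10),tilt(25,True)))
```

```text
t 6.35 p [473.7 112.8 150.2] rpy [171.9  23.8 146.7] local -164.7 -7.8 j [ 16.6 -29.2 129.5 -14.5  58.6 -36.6] F [ 0.4  1.2 -0.8] gap 33.9
(array([ 0.203, -0.065,  0.453]), array([ 0.0003,  0.    , -0.0976])) (array([ 0.283, -0.091,  0.635]), array([ 0.0003,  0.    , -0.0976]))
```

Emit:
{"name": "step_arm", "arguments": {"targets": [{"dp": [0,0,0],"angular": [0,0,-0.055],"fingers": 0.6},{"dp": [0.07,-0.02,0.15],"angular": [0,0,-0.0976],"fingers": 0.6},{"dp": [0.135,-0.043,0.3],"angular": [0,0,-0.0976],"fingers": 0.6},{"dp": [0.203,-0.065,0.453],"angular": [0,0,-0.0976],"fingers": 0.6},{"dp": [0.235,-0.075,0.53],"angular": [0,0,-0.0976],"fingers": 0.6},{"dp": [0.265,-0.085,0.6],"angular": [0,0,-0.0976],"fingers": 0.6},{"dp": [0.283,-0.091,0.635],"angular": [0,0,-0.0976],"fingers": 0.6},{"dp": [0.283,-0.091,0.635],"angular": [0,0,-0.0976],"fingers": 0.6}]}}

```text
time: 7.35
tool_pos: [473.2, 112.8, 9.5]
tcp_rot: [179.8, 25.0, 165.6]
ft_force: [-0.2, 0.7, 0.4]
finger_gap: 34.0
grip_force: 0.0
```

Run:
```python
from h import *
rep();p,R=cur()
print(cmd(p,R,w(-105,-8,10),tilt(25,True)))
a=snapshot('side');b=snapshot('scene');cv2.imwrite('pics/c2.png',np.hstack([cv2.resize(a[170:300,215:375],None,fx=2.5,fy=2.5),cv2.resize(b[170:300,265:425],None,fx=2.5,fy=2.5)]))
```

```text
t 7.35 p [473.2 112.8   9.5] rpy [179.8  25.  165.6] local -165.2 -7.9 j [ 16.6 -14.3 135.  -19.9  39.2 -45.8] F [-0.2  0.7  0.4] gap 34.0
(array([-0.274,  0.002,  0.125]), array([ 0.    , -0.0002, -0.0018]))
```

View pics/c2.png

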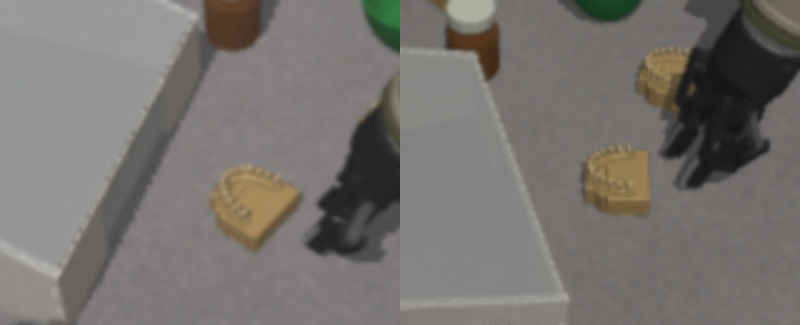

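Emit:
{"name": "step_arm", "arguments": {"targets": [{"dp": [-0.034,0,0.016],"angular": [0,0,0],"fingers": 0.6},{"dp": [-0.068,0,0.031],"angular": [0,0,0],"fingers": 0.6},{"dp": [-0.1,0,0.046],"angular": [0,0,0],"fingers": 0.6},{"dp": [-0.13,0,0.06],"angular": [0,0,0],"fingers": 0.6},{"dp": [-0.16,0.001,0.073],"angular": [0,0,0],"fingers": 0.6},{"dp": [-0.19,0.001,0.087],"angular": [0,0,0],"fingers": 0.6},{"dp": [-0.22,0.002,0.1],"angular": [0,0,0],"fingers": 0.6},{"dp": [-0.25,0.002,0.114],"angular": [0,0,-0.001],"fingers": 0.6}]}}

```text
time: 8.45
tool_pos: [527.4, 99.7, 10.4]
tcp_rot: [179.9, 25.0, 165.8]
ft_force: [-1.2, -0.3, -1.0]
finger_gap: 34.2
grip_force: 0.4
```

```bash
cat >> h.py <<'E'
def look(g,yaw0=-20.):
    obs=[]
    for n in ('side','scene'):
        snapshot(n);c=camera_params(n)
        try: obs.append((c,getmask(n,[*w(*g,0)[:2],15])))
        except ValueError: print('no mask',n)
    p,f=fitmodel(obs,np.array([*w(*g,0)[:2],yaw0])); a=np.radians(HY);d=p[:2]-H[:2]
    print('model local',round(d[0]*np.cos(a)+d[1]*np.sin(a),1),round(-d[0]*np.sin(a)+d[1]*np.cos(a),1),'rel yaw',round(p[2]-HY,1),'fit',round(f/len(obs),3))
E
python3 - <<'E'
from h import *
rep();look((-80,-8));p,R=cur()
print(cmd(p,R,w(-60,-8,10),tilt(32,True)))
E
```

```text
t 8.45 p [527.4  99.7  10.4] rpy [179.9  25.  165.8] local -109.5 -7.6 j [ 12.6  -6.1 127.9 -18.3  36.9 -50.7] F [-1.2 -0.3 -1. ] gap 34.2
model local -71.1 0.8 rel yaw -2.1 fit 0.079
(array([-0.223, -0.001,  0.108]), array([ 0.0002, -0.0387, -0.001 ]))
```

Emit:
{"name": "step_arm", "arguments": {"targets": [{"dp": [0.045,0,-0.021],"angular": [0,0,0],"fingers": 0.6},{"dp": [0.045,0.04,-0.021],"angular": [0,-0.01,0],"fingers": 0.6},{"dp": [0.045,0.04,-0.021],"angular": [0,-0.039,0],"fingers": 0.6},{"dp": [0.0,0.04,0.001],"angular": [0,-0.039,-0.001],"fingers": 0.6},{"dp": [-0.045,0.04,0.023],"angular": [0,-0.039,-0.001],"fingers": 0.6},{"dp": [-0.09,0.04,0.044],"angular": [0,-0.039,-0.001],"fingers": 0.6},{"dp": [-0.13,0.04,0.062],"angular": [0,-0.039,-0.001],"fingers": 0.6},{"dp": [-0.16,0.04,0.077],"angular": [0,-0.039,-0.001],"fingers": 0.6}]}}

```text
time: 9.65
tool_pos: [564.5, 98.4, 10.4]
tcp_rot: [180.0, 32.1, 166.0]
ft_force: [-1.8, 0.8, 1.1]
finger_gap: 34.1
grip_force: 1.1
```

Run:
```python
from h import *
rep();look((-38,0),-14.);p,R=cur()
for lx,t in ((-40,38),(-25,41)):print(cmd(p,R,w(lx,0,10),tilt(t,True)))
```

```text
t 9.65 p [564.5  98.4  10.4] rpy [180.   32.1 166. ] local -73.2 0.1 j [ 13.8  -2.8 127.7 -30.1  29.5 -39.1] F [-1.8  0.8  1.1] gap 34.1
model local -37.5 1.4 rel yaw 0.8 fit 0.177
(array([-0.145,  0.   ,  0.091]), array([ 0.0001, -0.0332, -0.    ]))
(array([-0.209,  0.   ,  0.13 ]), array([ 0.0001, -0.0498, -0.    ]))
```

Emit:
{"name": "step_arm", "arguments": {"targets": [{"dp": [-0.025,0,0.016],"angular": [0,-0.01,0],"fingers": 0.6},{"dp": [-0.05,0,0.031],"angular": [0,-0.02,0],"fingers": 0.6},{"dp": [-0.075,0,0.047],"angular": [0,-0.03,0],"fingers": 0.6},{"dp": [-0.1,0,0.062],"angular": [0,-0.04,0],"fingers": 0.6},{"dp": [-0.13,0,0.081],"angular": [0,-0.05,0],"fingers": 0.6},{"dp": [-0.155,0,0.096],"angular": [0,-0.05,0],"fingers": 0.6},{"dp": [-0.18,0,0.112],"angular": [0,-0.05,0],"fingers": 0.6},{"dp": [-0.209,0,0.13],"angular": [0,-0.05,0],"fingers": 0.6}]}}

```text
time: 10.85
tool_pos: [611.7, 86.8, 10.4]
tcp_rot: [180.0, 41.0, 166.0]
ft_force: [-1.9, 0.3, -1.4]
finger_gap: 34.1
grip_force: 0.5
```

Run:
```python
from h import *
rep();p,R=cur()
for lx,t in ((10,43),(22,43)):print(cmd(p,R,w(lx,0,10),tilt(t,True)))
a=snapshot('side');b=snapshot('scene');cv2.imwrite('pics/c3.png',np.hstack([cv2.resize(a[170:300,195:355],None,fx=2.5,fy=2.5),cv2.resize(b[170:300,245:405],None,fx=2.5,fy=2.5)]))
```

```text
t 10.85 p [611.7  86.8  10.4] rpy [180.  41. 166.] local -24.5 0.1 j [ 13.6   2.6 127.2 -55.6  21.6 -14.8] F [-1.9  0.3 -1.4] gap 34.1
(array([-0.129, -0.   ,  0.115]), array([ 0.0002, -0.0109, -0.0001]))
(array([-0.174, -0.   ,  0.154]), array([ 0.0002, -0.0109, -0.0001]))
```

View pics/c3.png

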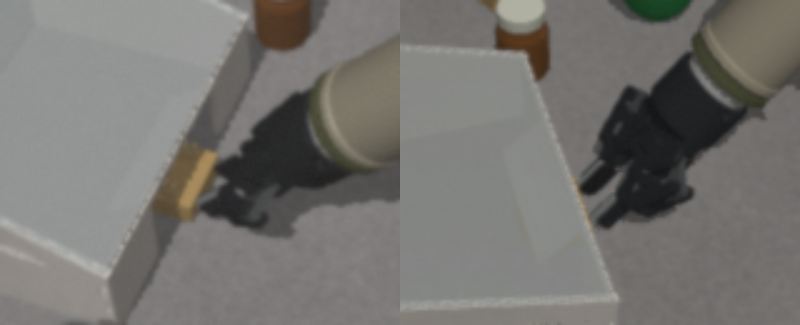

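Emit:
{"name": "step_arm", "arguments": {"targets": [{"dp": [-0.02,0,0.017],"angular": [0,-0.005,0],"fingers": 0.6},{"dp": [-0.038,0,0.034],"angular": [0,-0.011,0],"fingers": 0.6},{"dp": [-0.057,0,0.051],"angular": [0,-0.011,0],"fingers": 0.6},{"dp": [-0.076,0,0.068],"angular": [0,-0.011,0],"fingers": 0.6},{"dp": [-0.095,0,0.084],"angular": [0,-0.011,0],"fingers": 0.6},{"dp": [-0.114,0,0.101],"angular": [0,-0.011,0],"fingers": 0.6},{"dp": [-0.131,0,0.117],"angular": [0,-0.011,0],"fingers": 0.6},{"dp": [-0.148,0,0.132],"angular": [0,-0.011,0],"fingers": 0.6}]}}

```text
time: 11.95
tool_pos: [650.1, 77.3, 9.9]
tcp_rot: [180.0, 43.0, 166.0]
ft_force: [-2.5, 0.9, 1.9]
finger_gap: 34.1
grip_force: 1.3
```

Run:
```python
from h import *
rep();p,R=cur()
for lx,t in ((26,43),(30,43)):print(cmd(p,R,w(lx,0,10),tilt(t,True)))
a=snapshot('side');b=snapshot('scene');cv2.imwrite('pics/c4.png',np.hstack([cv2.resize(a[170:300,195:355],None,fx=2.5,fy=2.5),cv2.resize(b[170:300,245:405],None,fx=2.5,fy=2.5)]))
```

```text
t 11.95 p [650.1  77.3   9.9] rpy [180.  43. 166.] local 15.0 0.1 j [ 11.8   7.5 123.2 -62.6  19.5  -9.4] F [-2.5  0.9  1.9] gap 34.1
(array([-0.041, -0.001,  0.037]), array([0.0002, 0.0002, 0.    ]))
(array([-0.055, -0.001,  0.051]), array([0.0002, 0.0002, 0.    ]))
```

View pics/c4.png

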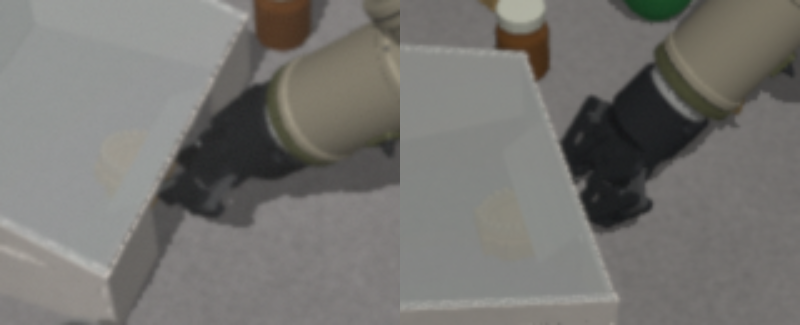

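Emit:
{"name": "step_arm", "arguments": {"targets": [{"dp": [-0.01,0,0.009],"angular": [0,0,0],"fingers": 0.6},{"dp": [-0.019,0,0.017],"angular": [0,0,0],"fingers": 0.6},{"dp": [-0.028,0,0.025],"angular": [0,0,0],"fingers": 0.6},{"dp": [-0.036,0,0.033],"angular": [0,0,0],"fingers": 0.6},{"dp": [-0.044,0,0.04],"angular": [0,0,0],"fingers": 0.6},{"dp": [-0.052,0,0.047],"angular": [0,0,0],"fingers": 0.6},{"dp": [-0.052,0,0.047],"angular": [0,0,0],"fingers": 0.6},{"dp": [-0.052,0,0.047],"angular": [0,0,0],"fingers": 0.6}]}}

```text
time: 13.05
tool_pos: [663.4, 73.9, 10.1]
tcp_rot: [180.0, 43.0, 166.0]
ft_force: [-0.7, -0.8, -0.2]
finger_gap: 34.1
grip_force: 0.1
```

Run:
```python
from h import *
rep();p,R=cur()
for lx,t in ((-60,43),(-130,35)):print(cmd(p,R,w(lx,0,12),tilt(t,True)))
```

```text
t 13.05 p [663.4  73.9  10.1] rpy [180.  43. 166.] local 28.7 0.0 j [ 11.    9.1 121.3 -61.7  19.1 -10.9] F [-0.7 -0.8 -0.2] gap 34.1
(array([ 0.318, -0.001, -0.31 ]), array([0.0002, 0.0002, 0.    ]))
(array([ 0.574, -0.001, -0.549]), array([0.0002, 0.0446, 0.    ]))
```

Emit:
{"name": "step_arm", "arguments": {"targets": [{"dp": [0.03,0,-0.029],"angular": [0,0,0],"fingers": 0.6},{"dp": [0.07,0,-0.068],"angular": [0,0,0],"fingers": 0.6},{"dp": [0.12,0,-0.117],"angular": [0,0,0],"fingers": 0.6},{"dp": [0.17,0,-0.166],"angular": [0,0,0],"fingers": 0.6},{"dp": [0.22,0,-0.214],"angular": [0,0,0],"fingers": 0.6},{"dp": [0.27,0,-0.263],"angular": [0,0,0],"fingers": 0.6},{"dp": [0.318,0,-0.31],"angular": [0,0,0],"fingers": 0.6},{"dp": [0.318,0,-0.31],"angular": [0,0,0],"fingers": 0.6}]}}

```text
time: 14.05
tool_pos: [576.0, 95.7, 11.6]
tcp_rot: [180.0, 43.0, 166.1]
ft_force: [-0.1, 0.4, -0.5]
finger_gap: 34.0
grip_force: 0.0
```

Run:
```python
from h import *
rep();p,R=cur()
print(cmd(p,R,w(-110,0,110),tilt(30,True)))
```

```text
t 14.05 p [576.   95.7  11.6] rpy [180.   43.  166.1] local -61.3 0.2 j [ 17.   -2.  132.9 -64.   22.9  -4.2] F [-0.1  0.4 -0.5] gap 34.0
(array([-0.157, -0.001, -0.526]), array([0.0003, 0.0722, 0.0003]))
```

Emit:
{"name": "step_arm", "arguments": {"targets": [{"dp": [-0.02,0,-0.07],"angular": [0,0.01,0],"fingers": 0.6},{"dp": [-0.05,0,-0.16],"angular": [0,0.02,0],"fingers": 0.6},{"dp": [-0.08,0,-0.26],"angular": [0,0.04,0],"fingers": 0.6},{"dp": [-0.11,0,-0.36],"angular": [0,0.06,0],"fingers": 0.6},{"dp": [-0.14,0,-0.46],"angular": [0,0.072,0],"fingers": 0.6},{"dp": [-0.157,0,-0.526],"angular": [0,0.072,0],"fingers": 0.6},{"dp": [-0.157,0,-0.526],"angular": [0,0.072,0],"fingers": 0.6},{"dp": [-0.157,0,-0.526],"angular": [0,0.072,0],"fingers": 0.6}]}}

```text
time: 15.05
tool_pos: [529.6, 107.0, 109.6]
tcp_rot: [-180.0, 30.0, 166.0]
ft_force: [-0.2, -0.1, -0.8]
finger_gap: 34.4
grip_force: 0.0
```

Run:
```python
from h import *
rep()
try: look((66,1),-14.)
except Exception as e: print(repr(e))
a=snapshot('side');b=snapshot('scene');cv2.imwrite('pics/c5.png',np.hstack([cv2.resize(a[170:320,195:355],None,fx=2.5,fy=2.5),cv2.resize(b[170:320,215:375],None,fx=2.5,fy=2.5)]))
for n in ('side','scene'):
    c=camera_params(n)
    for l in ('flap_edge','ring','jar','bowl'):
        for r in pinpoint(n,l)[:1]: print(n,l,round(r['conf'],2),np.round(r['at'],1),onz(c,r['at'],18 if l=='flap_edge' else 0)[0].round(1))
```

```text
t 15.05 p [529.6 107.  109.6] rpy [-180.   30.  166.] local -109.1 -0.0 j [ 15.5 -19.3 128.6 -20.1  45.8 -49.6] F [-0.2 -0.1 -0.8] gap 34.4
no mask side
no mask scene
model local 66.0 1.0 rel yaw -0.1 fit nan
side flap_edge 0.75 [269.2 240.8] [634.2  82.5  18. ]
side ring 0.59 [224.8 321.8] [693.  276.3   0. ]
side jar 0.64 [309.7 181.2] [ 566.9 -126.2    0. ]
scene ring 0.81 [334.9 333.3] [687.9 275.7   0. ]
scene jar 0.57 [292.5 195.2] [ 573.7 -127.6    0. ]
scene bowl 0.59 [344.3 169.7] [ 397.5 -148.4   -0. ]h.py:85: RuntimeWarning: invalid value encountered in scalar divide
  print('model local',round(d[0]*np.cos(a)+d[1]*np.sin(a),1),round(-d[0]*np.sin(a)+d[1]*np.cos(a),1),'rel yaw',round(p[2]-HY,1),'fit',round(f/len(obs),3))
```

View pics/c5.png

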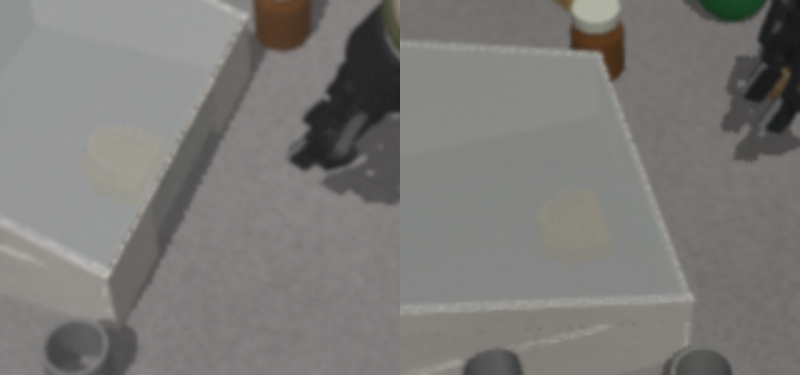

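The whole model lies inside behind the wall line (side crop (125,160), scene crop (573,227)). The flap edge is back at its shut pixel, (269,241) against (270,241) at the start. The bowl is half hidden by the arm, and no contact force showed.

```bash
python3 -c "
from bench import hand_in;print(hand_in())"
```

```text
the job is handed in; nothing more can be done
None
```

I pushed the leftmost tooth model through the flap until it was fully inside the dust box, drew the fingers back out so the flap fell shut, and handed the job in at about 16 s. The ring and jar were measured where they started; the bowl was half hidden by the arm at the end, but no contact force showed.

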